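# Ease the cigar mould press by one ratchet notch

### The arm

A 7-joint arm with a two-finger parallel gripper is mounted at the origin on the work surface. World frame = base frame: x ahead of the robot, y to its left, z up, the work surface at z = 0. Lengths are in m, angles in rad, forces in N, time in s.
With the tool pointing down it reaches from about 0.4 to 0.85 m from the base axis. Payload 6.9 kg.
Tool frame: the origin (TCP) lies midway between the tips of the shut fingers; the grasp point (between the pads) lies behind it (ctrl.pinch_z is the z of the grasp point in the tool frame, in m); z points along the fingers, y is the line along which they close (so a half turn about z gives the same grasp; the last joint's range is limited). The gripper opens to 85 mm and grips with 20 to 120 N. Pads are 22 mm wide; open, the fingers measure 114 mm over their backs; the gripper's body (76 mm by 85 mm) begins 54 mm behind the grasp point. The pads swing forward as they close: fully open they stand 13 mm farther back than shut.
Start: joints at [1.284, 0.507, -0.238, 1.5, 0.126, 1.149, -0.155], TCP at [0.239, -0.577, 0.231] pointing down, gripper open.
Joint ranges: [-3.08, 3.08], [-0.24, 2.05], [-1.43, 1.35], [0, 2.5], [-1.52, 4.66], [0.17, 1.96], [-2.89, 2.89]. Speed limits (rad/s): [2.39, 2.39, 3.14, 3.14, 3.14, 3.14, 3.14].

### API

Orientations are given as a unit quaternion [w, x, y, z].
In Python, from station import ctrl, get_state, vision, ticket, models gives the robot as it stands. Calls block until the motion is done:
- ctrl.movep(position, orientation): joint-space move of the TCP to a pose.
- ctrl.movel(position, frame=None, max_speed=0.15): straight line of the TCP; frame=None keeps the orientation; max_speed is the mean speed in m/s.
- ctrl.set_joints(angles): joint-space move.
- ctrl.ungrasp() and ctrl.close_gripper(force=None): open the fingers fully, or close them until they stop; force is the grip in N (None keeps the last).
- ctrl.pause(seconds).
- ctrl.ik(position, orientation): joint angles nearest the present ones, or None.
- get_state(): the state.
- vision.grab_frame(name): name is "scene" or "side" or "wrist"; returns (picture, depth): 400x640x3 uint8, blue, green, red; 400x640 float32, m along the optical axis (not along the pixel's ray), 0 where there is no reading.
- vision.camera_info(name): a dict with "mtx" (3x3 intrinsics, pixels), "R" (3x3) and "t" (3): a world point X has camera coordinates R X + t; the wrist camera has in their place "hand_eye" (4x4, takes a point from camera to tool coordinates, whose origin is the TCP and whose axes are the flange's). Camera axes: x right, y down, z forward; pixel columns grow to the right and rows downward; lengths in m; the calibration is good to about 2 mm. A picture is of the moment at which its call begins: read the wrist's pose just before it. camera_info takes no time and is no camera call.
A pose or a line that the arm cannot do raises ctrl.Unreachable and nothing moves.
- ticket.close_job(): hands the job in; it is judged then, once.
Trained networks look in the newest picture that a camera, given by its name, has taken for a name from the list of things; names that differ only in an ending like _2 or _b are one class to them, and where a whole thing is asked for, a point or a joint stands for the part that bears it (a point fixed in the world has none). Each returns a list of dicts, best first, with "p" (0 to 1); they miss things now and then, are a little off and sometimes report something else, mostly with a low value. They report only what shows in the picture. A call takes as long as a camera call.
- models.recognise(camera, target): "point" ([column, row] in pixels, amid what is visible of it).
- models.masks_of(camera, target): "mask" (400x640 bool, what is visible of it) and "point" ([column, row] in pixels, amid what is visible of it).
The state is a dict: "time": time; "qpos": joint angles; "qd": joint speeds; "tau": joint torques, N m; "tcp_pos": TCP position; "eef_rot": TCP orientation; "contact_force": force on the tool from outside, world axes, zero at the start; "wrist_torque": the same for the moment, N m; "width": finger opening in m; "gripper_force": force on a finger pad.
Only numpy, scipy, OpenCV 4.12 (cv2) and the standard library are available. Lean on these libraries where they do the work, as an engineer would, in place of code of your own. Each camera call takes 0.05 s, during which the arm holds its last target. There are 200 camera calls.

### The job

The mould press is one notch too tight. With a fingertip push the pawl's lever away from the robot until the pawl lifts off the ratchet wheel and tips back to rest, then push a hand peg of the wheel so that its top turns away from the robot by exactly one notch, and finally push the lever back so that the pawl drops fully into the next notch. Only push, gently: grip nothing, and leave the things lying around the press alone.

Things in the scene. Friction and masses are not known exactly. Their poses are not given: they have to be found in the camera images.
- press: Grey bench press, bolted down, 200 mm (x) by 250 mm (y). Origin on the table under the wheel axis, in the wheel's mid plane; x away from the robot at yaw 0, y left, z up. Frame and mould lie to +y: from y 21 mm on, side plates 124 mm high, and at x -45 to -15 mm posts and a beam 174 mm high. Base plate 12 mm thick, x -85 to 115, y -40 to 210 mm.
- wheel_axis (a point): centre of the ratchet wheel, 100 mm above the table; its axis runs along press y. Dark steel, 14 mm thick (press y -7 to 7), 8 saw teeth (a notch is 45 degrees = 0.785 rad), 100 mm over the teeth (top 150 mm above the table), 72 mm at the bottom of the notches. The pawl pivots beyond it, at press x 66 mm, z 75 mm
- wheel_angle (a joint): wheel angle, rad; grows as it turns backward (top moves to press +x). Starts within 0.07 of 0. A dropped pawl sits in a notch while the wheel is within about 0.16 of 0, of 0.785 (one notch back) and so on; with the pawl down it cannot turn back further. Stays where it is left; 5 to 10 N at a peg turns it. The platen rises 9 mm a notch.
- pawl_angle (a joint): pawl angle, rad: 0 = fully down in a notch (under 0.08), about 0.25 = on a tooth's crest; grows as it is lifted (lever pushed to press +x); 0.95 = tipped right back on its stop. Falls by its own weight, over centre at about 0.3: pushed beyond 0.5 it tips back to 0.95 and stays, brought back below 0.2 it drops onto the wheel.
- pawl: the steel pawl with its thumb lever, a 9 mm bar that rises from it in the wheel's mid plane, with a crossbar at its top. Origin on the pawl pivot; turns with the pawl.
- crossbar (a point): middle of the lever's crossbar (10 mm thick, 44 mm long, along press y), 93 mm from the pawl pivot. With the pawl down it is at press x 44 mm, 165 mm above the table; tipped back at about x 126 mm, 145 mm above the table. Pushing it takes under 2 N.
- wheel: the ratchet wheel with its four hand pegs; origin at its centre, turns with it. The steel pegs are 10 mm thick, 42 mm long, and stand out of the wheel's -y face (from y -5 to -47 mm), on a 40 mm radius, 90 degrees apart.
- peg_mid (a point): point on the upper peg nearest the robot, 31 mm to the -y side of the wheel's mid plane; with the wheel at 0 it is 22.5 degrees to the robot's side of the top (press x -15 mm, 137 mm above the table), one notch later 22.5 degrees beyond the top (x +15 mm), so that the peg travels 31 mm along press x.
- vial: bystander: amber glass vial with black cap, 28 mm across, 62 mm high, origin at the centre of its underside
- gauge: bystander: brass ring gauge, 52 mm across, 10 mm high, origin at the centre of its underside
- cigar_a: bystander: cigar, 140 mm long, 19 mm thick, lying beside the press, origin at the centre of its underside
- cigar_b: bystander: second cigar, the same, origin at the centre of its underside
- bowl: bystander: red plastic bowl, 90 mm across, 45 mm high, origin at the centre of its underside
- flask: bystander: clear bottle with blue cap, 66 mm across, 190 mm high, origin at the centre of its underside
- scissors: bystander: scissors lying flat, about 165 mm long, origin at the centre of its underside

How it is judged:
By the outcome, as a careful person would: the job done as asked, in the order asked, and still so for the second after the job is handed in, with the robot touching nothing.
It also fails if it takes over 59 s, if anything falls off the work surface, if the arm or the gripper's body presses on something with over 40 N, if the wrist force passes 120 N, or if a joint passes its speed limit or range.

## Working session

There is one attempt and no reset: what is moved stays moved. The work goes in short steps, each a Python script; the robot and the scene stay as the last script left them, time stands still between calls to the robot, and variables do not carry over. Pictures are saved under pics/ and viewed, at most 10 in all, crops included, and the job is handed in when it is done.

```bash
ls; mkdir -p pics; cat > h.py <<'E'
import numpy as np, cv2
from station import ctrl, get_state, vision, ticket, models
def world(cam,uv,depth,r=2):
    i=vision.camera_info(cam);u,v=int(round(uv[0])),int(round(uv[1]))
    d=depth[v-r:v+r+1,u-r:u+r+1];d=d[d>0];z=np.median(d)
    c=np.linalg.inv(i["mtx"])@[uv[0],uv[1],1]*z
    return np.array(i["R"]).T@(c-np.array(i["t"]).ravel())
def proj(cam,X):
    i=vision.camera_info(cam);c=np.array(i["R"])@X+np.array(i["t"]).ravel();p=np.array(i["mtx"])@c
    return p[:2]/p[2]
E
python3 - <<'E'
from h import *
np.set_printoptions(precision=3,suppress=True)
for c in ("scene","side"):
    im,d=vision.grab_frame(c);cv2.imwrite(f"pics/{c}0.png",im);np.save(f"{c}0.npy",d)
    for t in ("press","wheel","wheel_axis","pawl","crossbar","peg_mid","vial","gauge","cigar_a","bowl","flask","scissors"):
        for r in models.recognise(c,t)[:2]:
            if r["p"]>.2:
                try:w=world(c,r["point"],d)
                except Exception as e:w=e
                print(c,t,round(r["p"],2),r["point"],w)
s=get_state();print(s["time"],s["tcp_pos"],s["eef_rot"],ctrl.pinch_z)
E
```

```text
pics
scene press 0.88 [312.3, 181.1] [ 0.507 -0.045  0.075]
scene wheel 0.67 [281.5, 150.8] [ 0.515 -0.145  0.128]
scene wheel_axis 0.69 [308.0, 187.7] [ 0.53  -0.039  0.073]
scene pawl 0.61 [273.3, 158.2] [ 0.547 -0.143  0.128]
scene crossbar 0.68 [269.5, 158.1] [ 0.555 -0.149  0.13 ]
scene peg_mid 0.78 [279.5, 148.1] [ 0.515 -0.152  0.133]
scene vial 0.73 [281.3, 149.3] [ 0.514 -0.146  0.132]
scene gauge 0.54 [219.0, 187.1] [ 0.658 -0.27   0.007]
scene cigar_a 0.72 [282.4, 151.4] [ 0.515 -0.142  0.127]
scene cigar_a 0.62 [281.8, 223.1] [ 0.631 -0.042  0.019]
scene bowl 0.84 [336.6, 256.5] [0.607 0.126 0.006]
scene scissors 0.61 [244.8, 142.6] [ 0.491 -0.349  0.004]
side press 0.72 [317.9, 251.4] [ 0.457 -0.132  0.113]
side wheel 0.65 [343.6, 257.8] [ 0.489 -0.184  0.14 ]
side pawl 0.57 [366.3, 234.6] [ 0.545 -0.164  0.162]
side crossbar 0.82 [366.8, 234.6] [ 0.545 -0.166  0.164]
side peg_mid 0.55 [342.0, 255.1] [ 0.489 -0.177  0.14 ]
side peg_mid 0.46 [370.8, 230.9] [ 0.628 -0.057  0.019]
side vial 0.62 [390.8, 314.0] [ 0.555 -0.278  0.04 ]
side gauge 0.72 [428.1, 303.8] [ 0.651 -0.274  0.011]
side cigar_a 0.63 [277.9, 211.3] [0.44  0.089 0.017]
side cigar_a 0.52 [369.3, 230.5] [ 0.626 -0.053  0.017]
side bowl 0.82 [332.8, 175.7] [0.623 0.161 0.017]
side flask 0.58 [268.9, 168.3] [0.441 0.143 0.117]
side scissors 0.68 [378.2, 371.4] [ 0.488 -0.357  0.005]
1.3 [ 0.239 -0.577  0.231] [-0.     0.981  0.195 -0.   ] -0.0187
```

```bash
python3 -c "
import cv2
a=cv2.imread('pics/scene0.png')[90:290,180:400];b=cv2.imread('pics/side0.png')[140:390,230:470]
cv2.imwrite('pics/s1.png',cv2.hconcat([cv2.resize(a,(390,560),interpolation=2)[:,:] if 0 else cv2.resize(a,(440,400)),]))
cv2.imwrite('pics/b1.png',cv2.resize(b,(576,600),interpolation=2))
cv2.imwrite('pics/a1.png',cv2.resize(a,(660,600),interpolation=2))"
```

```text
(no output)
```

View pics/a1.png

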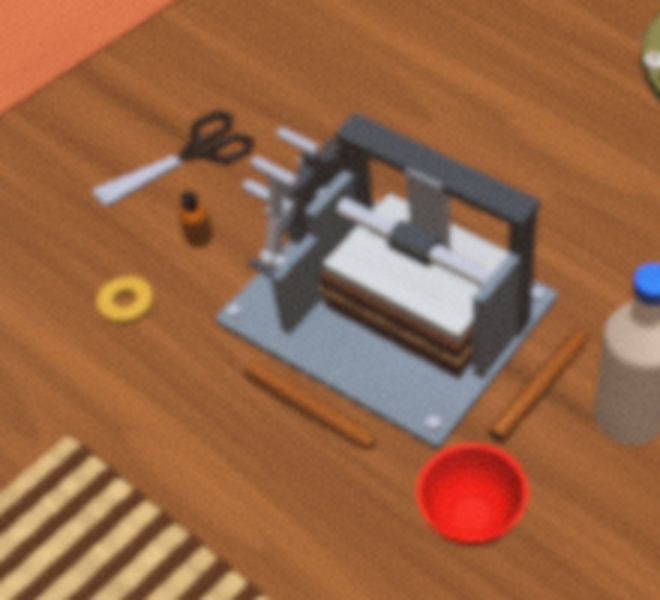

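View pics/b1.png

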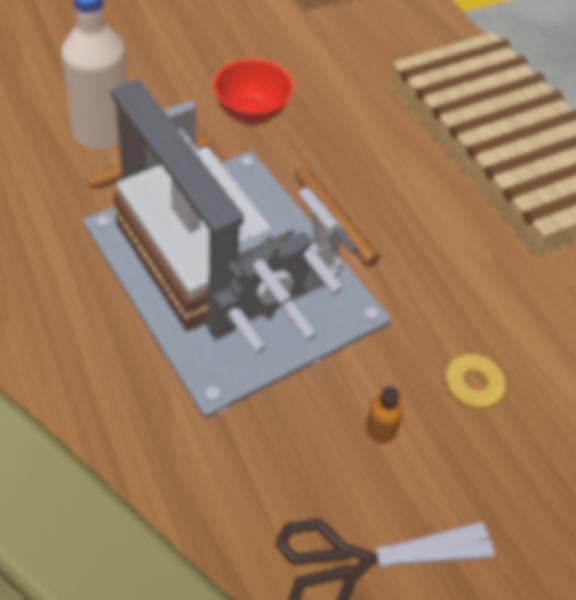

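The scene and side views show the press in mid-table. The wheel and pegs are on its -y side, with the pawl lever behind the wheel at side pixel (366,234). The vial and gauge are about 10 cm off to -y, and one cigar lies just beyond the press. Next I'll fit the press pose from the base-plate corners.

```bash
python3 - <<'E'
from h import *
from scipy.optimize import least_squares
np.set_printoptions(precision=4,suppress=True)
def ray(cam,uv,z):
    i=vision.camera_info(cam);R=np.array(i["R"]);t=np.array(i["t"]).ravel()
    o=-R.T@t;d=R.T@(np.linalg.inv(i["mtx"])@[uv[0],uv[1],1]);return o+d*(z-o[2])/d[2]
S=np.array([(85,220),(207,413),(388,320),(252,153)])/2.4+[230,140]
C=np.array([(217,318),(438,443),(556,295)])/3+[180,90]
P=[("side",p) for p in S]+[("scene",p) for p in C]
for c,p in P: print(c,p,ray(c,p,.012))
cor=np.array([[-.085,-.04],[.115,-.04],[.115,.21],[-.085,.21]])
W=np.array([ray(c,p,.012)[:2] for c,p in P])
def pose(q,X):
    c,s=np.cos(q[2]),np.sin(q[2]);return X@np.array([[c,s],[-s,c]])+q[:2]
def f(q):
    m=pose(q,cor);return np.array([w-m[np.argmin(((m-w)**2).sum(1))] for w in W]).ravel()
best=min((least_squares(f,[.5,-.12,y]) for y in np.arange(-1,1.1,.25)),key=lambda r:r.cost)
print(best.x,best.cost,f(best.x).reshape(-1,2))
q=best.x
for n,X in dict(crossbar=(.044,0,.165),pegmid=(-.015,-.031,.137),pegend=(-.015,-.047,.137)).items():
    w=np.r_[pose(q,np.array(X[:2])),X[2]];print(n,w,proj("side",w),proj("scene",w))
E
```

```text
side [265.4167 231.6667] [0.3924 0.0406 0.012 ]
side [316.25   312.0833] [ 0.4256 -0.2044  0.012 ]
side [391.6667 273.3333] [ 0.617  -0.1789  0.012 ]
side [335.   203.75] [0.5874 0.0644 0.012 ]
scene [252.3333 196.    ] [ 0.6191 -0.1717  0.012 ]
scene [326.     237.6667] [0.586 0.072 0.012]
scene [365.3333 188.3333] [0.3944 0.048  0.012 ]
[ 0.5016 -0.1529  0.1291] 7.947154226214895e-05 [[ 0.0021 -0.0038]
 [ 0.0031 -0.0009]
 [-0.0038 -0.0011]
 [-0.0013 -0.0057]
 [-0.0017  0.0061]
 [-0.0026  0.0019]
 [ 0.0041  0.0036]]
crossbar [ 0.5452 -0.1472  0.165 ] [362.4849 227.2834] [270.752  146.9539]
pegmid [ 0.4907 -0.1856  0.137 ] [344.7002 259.0179] [276.9093 136.1962]
pegend [ 0.4928 -0.2014  0.137 ] [349.2333 265.0368] [272.2459 133.8816]
```

The fit puts the yaw at 0.13, with residuals of about 4 mm, and the predicted peg and crossbar match the picture. Now I'll shut the fingers and look from close up.

```bash
cat >> h.py <<'E'
Q0=np.array([0.5016,-0.1529,0.1291])
Q=[0,np.cos(Q0[2]/2),np.sin(Q0[2]/2),0]
def P(x,y,z,q=Q0):
    c,s=np.cos(q[2]),np.sin(q[2]);x/=1000;y/=1000
    return np.array([q[0]+c*x-s*y,q[1]+s*x+c*y,z/1000])
def wristT():
    from scipy.spatial.transform import Rotation as Ro
    s=get_state();T=np.eye(4);w=s["eef_rot"];T[:3,:3]=Ro.from_quat([w[1],w[2],w[3],w[0]]).as_matrix();T[:3,3]=s["tcp_pos"]
    return T@np.array(vision.camera_info("wrist")["hand_eye"])
E
python3 - <<'E'
from h import *
np.set_printoptions(precision=4,suppress=True)
ctrl.close_gripper(20)
print(vision.camera_info("wrist")["hand_eye"])
ctrl.movep(P(-20,-20,330),Q)
T=wristT();im,d=vision.grab_frame("wrist")
cv2.imwrite("pics/w1.png",im);np.save("w1.npy",d);np.save("w1T.npy",T)
M=np.array(vision.camera_info("wrist")["mtx"])
for t in ("crossbar","peg_mid","wheel","pawl"):
    for r in models.recognise("wrist",t)[:2]: print(t,r)
for n,X in dict(cb=(44,0,165),cbL=(44,22,165),cbR=(44,-22,165),peg=(-15,-31,137),pegend=(-15,-47,142),c0=(-85,-40,12),c1=(115,-40,12)).items():
    c=np.linalg.inv(T)@np.r_[P(*X),1];p=M@c[:3];print(n,P(*X),p[:2]/p[2])
s=get_state();print(s["time"],s["tcp_pos"],s["contact_force"],s["width"])
E
```

```text
[[ 0.0005 -0.9461 -0.3237  0.083 ]
 [ 1.      0.0009 -0.0011  0.0009]
 [ 0.0013 -0.3237  0.9461 -0.1422]
 [ 0.      0.      0.      1.    ]]
crossbar {'point': [297.6, 113.3], 'p': 0.79}
crossbar {'point': [231.6, 137.7], 'p': 0.54}
peg_mid {'point': [305.8, 156.2], 'p': 0.64}
peg_mid {'point': [94.9, 25.5], 'p': 0.41}
wheel {'point': [305.3, 150.2], 'p': 0.58}
pawl {'point': [295.4, 111.9], 'p': 0.67}
cb [ 0.5452 -0.1472  0.165 ] [294.1012 115.9841]
cbL [ 0.5424 -0.1254  0.165 ] [272.3757 116.0089]
cbR [ 0.5481 -0.1691  0.165 ] [315.8308 115.9593]
peg [ 0.4907 -0.1856  0.137 ] [323.6076 166.7162]
pegend [ 0.4928 -0.2014  0.142 ] [337.603  167.6917]
c0 [ 0.4225 -0.2035  0.012 ] [326.8955 191.0042]
c1 [ 0.6208 -0.1778  0.012 ] [328.4614  57.6361]
4.0667 [ 0.4842 -0.176   0.3298] [0.4466 1.3697 0.0349] 2.9346845841427363e-05
```

View pics/w1.png

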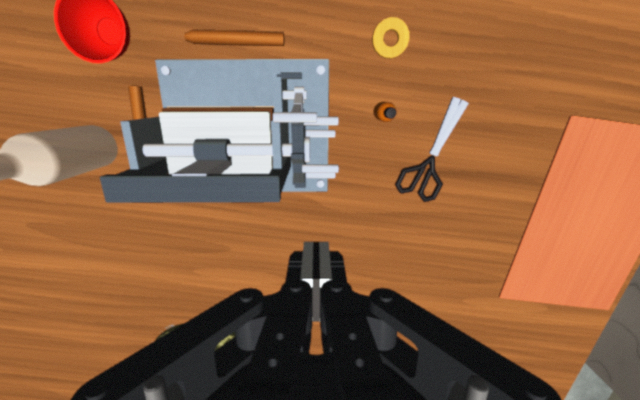

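The wrist view confirms the fit to about 1 px (1 mm). The crossbar spans columns 273–317 at row 117 (predicted 272–316 at 116), and the upper peg's end is at (337,168), as predicted. Now I'll push the lever.

```bash
python3 - <<'E'
from h import *
np.set_printoptions(precision=2,suppress=True)
c,s_=np.cos(Q0[2]),np.sin(Q0[2])
def fx():
    s=get_state();f=s["contact_force"];d=s["tcp_pos"]-P(0,0,0);return s["time"],1e3*(c*d[0]+s_*d[1]),c*f[0]+s_*f[1],1e3*s["tcp_pos"][2]
ctrl.movel(P(14,-3,200),max_speed=.15)
ctrl.movel(P(14,-3,156),max_speed=.1)
print(*fx())
for x in (22,24,26,28,30,32,34,37): ctrl.movel(P(x,-3,156),max_speed=.03);print(*np.round(fx(),2))
ctrl.movel(P(66,-3,156),max_speed=.06);print(*np.round(fx(),2))
ctrl.movel(P(88,-3,152),max_speed=.06);print(*np.round(fx(),2))
ctrl.pause(.3)
im,d=vision.grab_frame("side");cv2.imwrite("pics/side2.png",im);cv2.imwrite("pics/side2c.png",cv2.resize(im[150:350,250:450],(600,600),interpolation=2))
E
```

```text
5.7083 14.28414223225248 -0.5839489563975768 156.54038407915598
6.12 22.29 -0.99 156.15
6.38 24.09 0.2 155.98
6.62 26.11 0.38 155.96
6.88 28.04 -0.02 155.94
7.12 30.14 0.27 155.98
7.38 32.13 -0.12 155.99
7.62 34.16 0.63 156.0
7.88 37.26 -0.82 155.99
8.51 65.96 0.14 155.74
9.03 88.06 0.81 151.69
```

View pics/side2c.png

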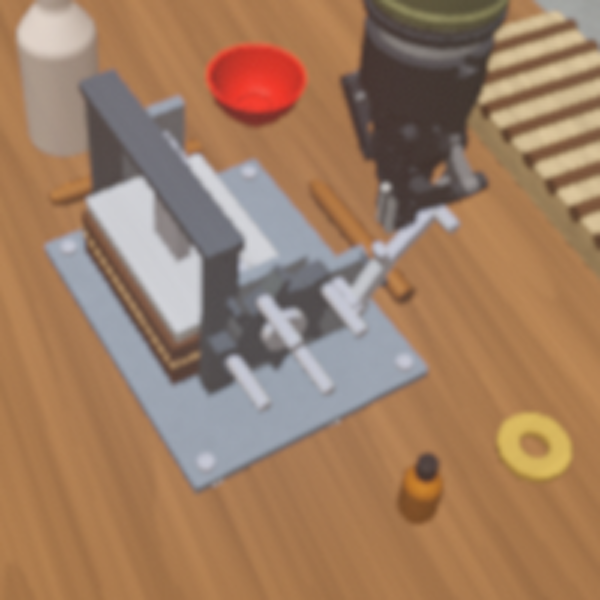

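The pawl has tipped right back: its crossbar is at crop (437,215), well clear of the wheel. Next is the peg, with contact detection first.

```bash
cat >> h.py <<'E'
def fx():
    c,s_=np.cos(Q0[2]),np.sin(Q0[2])
    s=get_state();f=s["contact_force"];d=s["tcp_pos"]-P(0,0,0);return np.round([s["time"],1e3*(c*d[0]+s_*d[1]),c*f[0]+s_*f[1],1e3*s["tcp_pos"][2]],2)
E
python3 - <<'E'
from h import *
ctrl.movel(P(70,-10,205),max_speed=.15)
ctrl.movel(P(-48,-36,200),max_speed=.2)
ctrl.movel(P(-48,-36,130),max_speed=.12);print(*fx())
ctrl.movel(P(-38,-36,130),max_speed=.06);print(*fx())
for x in np.arange(-36,-24,1.5):
    ctrl.movel(P(x,-36,130),max_speed=.03);f=fx();print(*f)
    if f[2]<-3.5: break
ctrl.movel(P(-10,-36,130),max_speed=.04);print(*fx())
ctrl.movel(P(-3,-36,130),max_speed=.03);print(*fx())
im,d=vision.grab_frame("side");cv2.imwrite("pics/side3c.png",cv2.resize(im[150:350,250:450],(600,600),interpolation=2))
E
```

```text
11.4 -47.26 0.52 130.29
11.72 -37.16 -0.58 130.46
11.97 -35.98 0.01 130.07
12.22 -34.45 -0.07 130.01
12.47 -32.9 0.49 130.01
12.72 -32.3 -3.76 129.82
13.41 -10.63 -5.13 129.93
13.79 -4.11 -4.97 129.38
```

View pics/side3c.png

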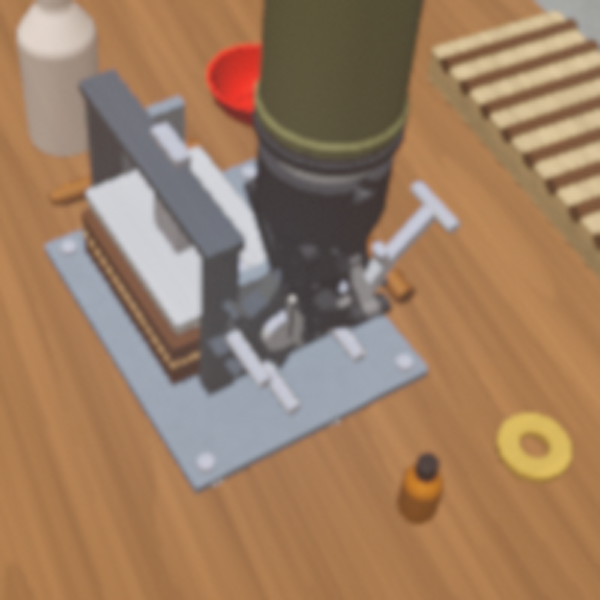

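The lever is still back at crop (435,205) and the wheel has turned most of a notch. I'll finish the last 3 mm, retreat, and measure from above.

```bash
python3 - <<'E'
from h import *
ctrl.movel(P(.4,-36,130),max_speed=.03);ctrl.pause(.2);print(*fx())
ctrl.movel(P(-16,-36,133),max_speed=.08);print(*fx())
ctrl.movel(P(-25,-40,230),max_speed=.2)
ctrl.movel(P(-60,-20,300),max_speed=.2)
T=wristT();im,d=vision.grab_frame("wrist");np.save("w2.npy",d);np.save("w2T.npy",T);cv2.imwrite("pics/w2.png",im)
M=np.array(vision.camera_info("wrist")["mtx"])
def pj(X):
    c=np.linalg.inv(T)@np.r_[P(*X),1];p=M@c[:3];return p[:2]/p[2]
u0,v0=150,20
u0,v0=[int(k) for k in pj((30,-10,120))-[75,75]];u0=max(u0,0);v0=max(v0,0)
cr=cv2.resize(im[v0:v0+150,u0:u0+150],(600,600),interpolation=2)
for n,X in dict(pegs=(15.3,-31,137),pege=(15.3,-47,137),low=(-37,-47,115),cb=(126,0,145)).items():
    p=(pj(X)-[u0,v0])*4;print(n,p);cv2.circle(cr,tuple(int(k) for k in p),3,(0,0,255),1)
cv2.imwrite("pics/w2c.png",cr)
# depth points of upper peg: press coords
v,u=np.mgrid[:400,:640];m=d>0
c=np.linalg.inv(M)@np.array([u[m],v[m],np.ones(m.sum())])*d[m]
X=(T[:3,:3]@c).T+T[:3,3]-P(0,0,0);cc,ss=np.cos(Q0[2]),np.sin(Q0[2])
px=np.c_[cc*X[:,0]+ss*X[:,1],-ss*X[:,0]+cc*X[:,1],X[:,2]]*1e3
for lo,hi in((126,150),(105,126)):
    k=(px[:,1]<-15)&(px[:,1]>-47)&(px[:,2]>lo)&(px[:,2]<hi)&(abs(px[:,0])<70)
    a=px[k]; print(lo,k.sum(),a.mean(0) if k.any() else 0,np.percentile(a[:,0],[5,50,95]) if k.any() else 0)
k=(abs(px[:,1])<22)&(px[:,0]>105)&(px[:,0]<150)&(px[:,2]>130)&(px[:,2]<165);print(px[k].mean(0),k.sum())
E
```

```text
14.31 -1.45 -5.78 128.98
14.67 -15.62 0.41 133.67
pegs [384.73879562 362.65562925]
pege [449.32730104 362.68290715]
low [437.12646637 556.2541154 ]
cb [ 245.0342726  -187.15393228]
126 329 [ 14.62093968 -30.75641918 140.64235187] [10.3417301  15.06253358 18.77280543]
105 259 [-37.49100292 -30.885976   118.17025846] [-42.44242261 -37.26547723 -33.32651677]
[105.53916418  -0.2444331  131.45099899] 18
```

View pics/w2c.png

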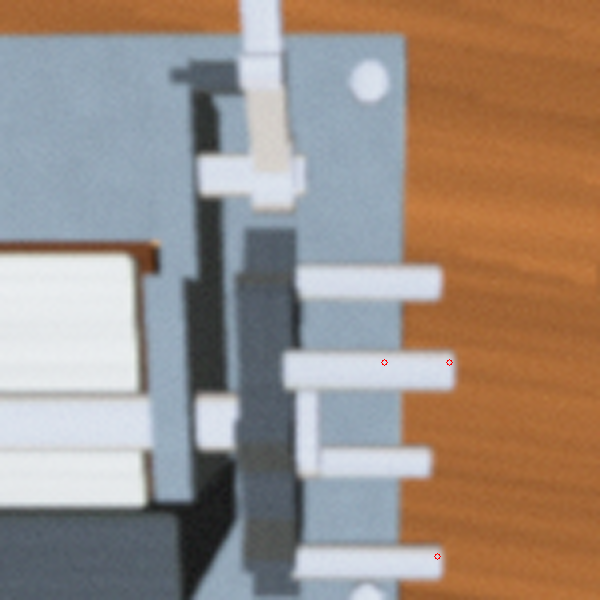

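The upper peg's depth median is x=15.1 mm, z top about 141, and the lower peg is at x=-37.3. So the wheel is one notch on to within about 0.05 rad. Now the lever goes back.

```bash
python3 - <<'E'
from h import *
ctrl.movel(P(160,-3,240),max_speed=.2)
ctrl.movel(P(160,-3,141),max_speed=.12);print(*fx())
ctrl.movel(P(138,-3,141),max_speed=.06);print(*fx())
ctrl.movel(P(118,-3,150),max_speed=.05);print(*fx())
ctrl.movel(P(85,-3,156),max_speed=.05);print(*fx())
ctrl.movel(P(66,-3,156),max_speed=.04);print(*fx())
ctrl.pause(.2)
ctrl.movel(P(95,-3,165),max_speed=.12)
ctrl.movel(P(95,-3,240),max_speed=.2)
ctrl.movel(P(-60,-20,300),max_speed=.2)
T=wristT();im,d=vision.grab_frame("wrist")
M=np.array(vision.camera_info("wrist")["mtx"])
v,u=np.mgrid[:400,:640];m=d>0
c=np.linalg.inv(M)@np.array([u[m],v[m],np.ones(m.sum())])*d[m]
X=(T[:3,:3]@c).T+T[:3,3]-P(0,0,0);cc,ss=np.cos(Q0[2]),np.sin(Q0[2])
px=np.c_[cc*X[:,0]+ss*X[:,1],-ss*X[:,0]+cc*X[:,1],X[:,2]]*1e3
k=(px[:,1]<-15)&(px[:,1]>-47)&(px[:,2]>126)&(px[:,2]<150)&(abs(px[:,0])<40);print("peg",np.median(px[k],0))
k=(abs(px[:,1])<24)&(px[:,0]>20)&(px[:,0]<110)&(px[:,2]>155)&(px[:,2]<185);print("cb",np.median(px[k],0),k.sum())
c=np.linalg.inv(T)@np.r_[P(30,-10,120),1];p=M@c[:3];a,b=(p[:2]/p[2]).astype(int);a0,b0=max(a-75,0),max(b-75,0)
A=cv2.resize(im[b0:b0+150,a0:a0+150],(390,390),interpolation=2)
s,_=vision.grab_frame("side")
B=cv2.resize(s[170:320,270:420],(390,390),interpolation=2);cv2.imwrite("pics/end.png",cv2.hconcat([A,B]));print(get_state()["time"])
E
```

```text
18.17 160.52 -0.61 141.95
18.68 137.97 0.17 141.41
19.27 117.87 1.14 150.16
20.09 85.19 0.68 156.09
20.72 66.05 0.34 156.15
peg [ 14.98290251 -31.2030601  140.65956398]
cb [ 42.91922872  -0.59458355 168.48895862] 653
22.925
```

View pics/end.png

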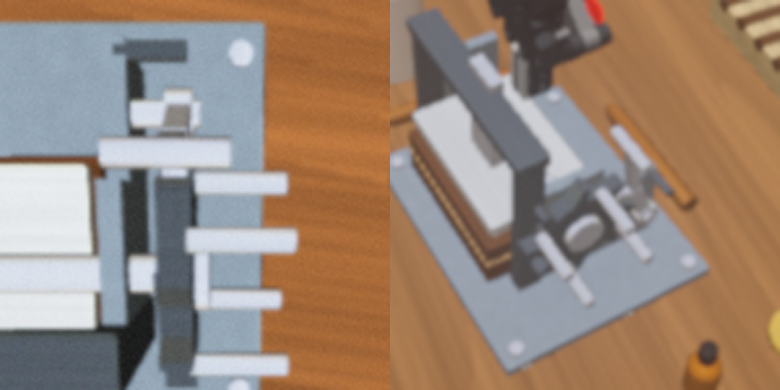

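The final view shows the crossbar back over the wheel (left image, (165,152); measured x=43 mm, the pawl-down position is 44). The peg is still one notch on at x=15, and the bystanders in view look undisturbed.

```bash
python3 -c "
from h import *
print(ticket.close_job())"
```

```text
the job is handed in; nothing more can be done
None
```

I lifted the pawl, turned the wheel back one notch and dropped the pawl fully into the next notch; the job was handed in at about 23 s, and the final measurements put the peg at x = 15.0 mm and the crossbar at x = 42.9 mm (about 15 and 44 mm expected).

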